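Load the graded medicine rail

ROBOT

A 6-joint arm with a two-finger parallel gripper is mounted at the origin on a cart in front of the work surface, level with it; the furniture and walls round the work are solid. World frame = base frame: x ahead of the robot, y to its left, z up, the work surface at z = 0. Lengths are in mm, angles in rad, forces in N, time in s.
With the tool pointing down it reaches from about 350 to 975 mm from the base axis. Payload 7.1 kg.
Tool frame: the origin (TCP) lies midway between the tips of the shut fingers; the grasp point (between the pads) lies 19 mm behind it; z points along the fingers, y is the line along which they close (so a half turn about z gives the same grasp; the last joint's range is limited). The gripper opens to 88 mm and grips with 3 to 60 N. Pads are 20 mm wide; open, the fingers measure 115 mm over their backs; the gripper's body (75 mm by 178 mm) begins 61 mm behind the grasp point.
Start: joints at [1.324, 0.423, 1.63, -0, 1.089, -0.019], TCP at [141.116, 608.844, 199.175] pointing down, gripper open.
Joint ranges: [-3, 3], [-0.9, 2.11], [0.09, 2.58], [-1.31, 4.45], [0.11, 2.69], [-2.54, 2.54]. Speed limits (rad/s): [2.39, 2.39, 3.01, 3.14, 3.14, 3.14].

INTERFACE

Orientations are given as a rotation vector (axis times angle).
In Python, from workcell import ctrl gives the robot as it stands. The module is installed in compiled form; this text tells all that it offers.
- The arm moves only by the tool servo_tool, never from a script. Its argument "increments" is a list of rows, each a list of 7 numbers: the shift along the world's x, y, z in cm, then the turn, a rotation vector about the world's x, y, z in degrees, then the opening, from -1 (shut) to 1 (fully open). A call has 1 to 20 rows; each row is the pose to reach, as a shift and turn from the pose commanded when the call began; what a row does not reach only later rows make up. A row lasts 1/12 s, in which the tool goes at most 41.7 mm and 7.16 degrees, less where a joint would pass 70% of its speed; a pose out of reach is approached as far as the arm can. A call with a gripper value outside its range is refused whole. The fingers move at their own pace and stop on an object; the grip force is fixed at half the most. Time passes only in rows, so rows that repeat a pose let the fingers close. It gives the time, the measured TCP pose, the force, the opening and the grip force at its end, in the units of the state.
- ctrl.get_obs(): the state, without advancing time (a new reading comes with each control period).
- ctrl.get_image(name): name is "scene" or "top"; returns a dict with "image" (420x560x3 uint8, red, green, blue), "fx", "fy", "cx", "cy" (pixels), "extrinsics" (4x4, takes a point from camera to world coordinates). Camera axes: x right, y up, looking along -z (the intrinsics and any distortion apply to the point x, -y, -z); pixel columns grow to the right and rows downward; lengths in mm; the calibration is good to about 2 mm. A picture is of the moment at which its call begins. There is no depth.
- ctrl.close_job(): hands the job in; it is judged then, once.
The state is a dict: "t": time; "qpos": joint angles; "qvel": joint speeds; "joint_torque": joint torques, N m; "ee_pos": TCP position; "orientation": TCP orientation; "ft_force": force on the tool from outside, world axes, zero at the start; "moment": the same for the moment, N m; "width": finger opening in mm; "grasp_force": force on a finger pad.
Only numpy, scipy, OpenCV 4.12 (cv2) and the standard library are available. Lean on these libraries where they do the work, as an engineer would, in place of code of your own. Each camera call takes 0.05 s, during which the arm holds its last target. There are 200 camera calls.

TASK

Set out the medicines for the next infusion on the cup rail: stand the ampoule, the vial, the tablet bottle and the infusion bottle that are scattered on the worktop in its row of cups in order of width, the narrowest in the smallest cup and so on up to the infusion bottle in the largest. Each must stand upright, fully down on the floor of its own cup. Do not let any of them tip over on the way; some are glass.

Things in the scene. Friction and masses are not known exactly. Their poses are not given: they have to be found in the camera images.
- ampoule_mid (a point): Narrowest container: slender glass ampoule, brown with a label band, standing upright on the worktop; 15 mm diameter (collides as a plain cylinder of 14.4 mm), 78 mm tall, 13 g. The point is its centre, 39 mm above its foot; z is its axis, up.
- vial_mid (a point): Second narrowest: short glass vial with a crimped cap, standing upright; body 24 mm diameter up to 39 mm above the foot, neck and cap 18 to 19 mm diameter above that, 48 mm tall in all, 22 g. The point is its centre, 24 mm above its foot; z is its axis, up.
- tablet_bottle_mid (a point): Third: round squat medicine bottle with a wide screw cap, standing upright; body 45 mm diameter up to 57 mm above the foot, cap 39 mm diameter above, 72 mm tall in all, about 85 g (60 to 120 g). The point is its centre, 36 mm above its foot; z is its axis, up.
- infusion_bottle_mid (a point): Widest and tallest: milky translucent plastic infusion bottle, standing upright; body slightly oval, 51 mm (own x) by 58 mm (own y) wide, nearly straight-sided from the foot to about 95 mm up, shoulder and cap above, 143 mm tall in all, about 170 g (120 to 240 g). The point is its centre, 71.5 mm above its foot; z is its axis, up. Grasp it across the body.
- rail: Low aluminium track that carries the four cups in one row, 274 mm long, 54 mm wide, 10.5 mm high, fixed, at any yaw. Origin: centre of its underside; its x axis runs along the row from the smallest cup to the largest, z up. A fixed red basket, 95 mm high, reaches from 0.19 m left to 0.22 m right of the robot, its front 0.475 m ahead; the wall cabinets' fronts are 0.70 m ahead.
- cup_smallest_floor (a point): Smallest cup on the rail, white, open at the top, fixed: bore 24 mm, wall 2.5 mm, rim 14 mm above its floor; for the ampoule. The point is the centre of the cup's floor, 14.5 mm above the worktop; x along the row towards the larger cups, z up. Cup centres along the row are about 50, 62 and 80 mm apart.
- cup_small_floor (a point): Second cup of the row, white, fixed: bore 33 mm, wall 2.5 mm, rim 10 mm above its floor; for the vial. The point is the centre of the cup's floor, 14.5 mm above the worktop; axes as for the smallest cup.
- cup_large_floor (a point): Third cup of the row, white, fixed: bore 54 mm, wall 2.5 mm, rim 14 mm above its floor; for the tablet bottle. The point is the centre of the cup's floor, 14.5 mm above the worktop; axes as for the smallest cup.
- cup_largest_floor (a point): Last and largest cup of the row, white, fixed: bore 69 mm, wall 2.5 mm, rim 18 mm above its floor; for the infusion bottle. The point is the centre of the cup's floor, 14.5 mm above the worktop; axes as for the smallest cup.

How it is judged (in metres and radians):
At the end, for the whole second after the job is handed in: The ampoule stands in the smallest cup, the vial in the next, the tablet bottle in the third and the infusion bottle in the largest: each with its centre within 10 mm of the cup's axis, resting on the cup's floor (height within 5 mm), upright within 0.15 rad, at rest and released (horizontal distance between ampoule_mid and cup_smallest_floor below 0.01 m and z of ampoule_mid in the frame of cup_smallest_floor between 0.033 and 0.044 m and angle between each of ampoule_mid, vial_mid, tablet_bottle_mid, infusion_bottle_mid's own z axis and vertical below 0.15 rad and linear speed of each of ampoule, vial, tablet_bottle, infusion_bottle below 0.02 m/s and horizontal distance between vial_mid and cup_small_floor below 0.01 m and z of vial_mid in the frame of cup_small_floor between 0.018 and 0.029 m and horizontal distance between tablet_bottle_mid and cup_large_floor below 0.01 m and z of tablet_bottle_mid in the frame of cup_large_floor between 0.03 and 0.041 m and horizontal distance between infusion_bottle_mid and cup_largest_floor below 0.01 m and z of infusion_bottle_mid in the frame of cup_largest_floor between 0.0655 and 0.0765 m); the robot touches nothing.
It fails at once if the ampoule tips over (leans more than 0.6 rad) (angle between ampoule_mid's own z axis and vertical above 0.6 rad).
It fails at once if the vial tips over (leans more than 0.6 rad) (angle between vial_mid's own z axis and vertical above 0.6 rad).
It fails at once if the tablet bottle tips over (leans more than 0.6 rad) (angle between tablet_bottle_mid's own z axis and vertical above 0.6 rad).
It fails at once if the infusion bottle tips over (leans more than 0.6 rad) (angle between infusion_bottle_mid's own z axis and vertical above 0.6 rad).
It also fails if it takes over 144 s, if anything falls off the work surface, if the arm or the gripper's body presses on something with over 40 N, if the wrist force passes 120 N, or if a joint passes its speed limit or range.

## Working session

There is one attempt and no reset: what is moved stays moved. The work goes in short steps, Python scripts to look and compute and a tool call to move; the robot and the scene stay as the last step left them, time stands still between calls to the robot, and variables do not carry over. Pictures are saved under pics/ and viewed, at most 14 in all, crops included, and the job is handed in when it is done.

Besides the shell and the picture viewer there is one more tool, called after "Emit:" by a JSON object that holds its "api" and its "payload", one argument or row to a line. servo_tool: Moves the arm, as the interface text tells. Its arguments: {"type":"object","properties":{"increments":{"type":"array","items":{"type":"array","items":{"type":"number"}}}},"required":["increments"]}

```bash
mkdir -p pics
cat > h.py <<'E'
import numpy as np, cv2
from workcell import ctrl
def snap(n,f):
    d=ctrl.get_image(n); cv2.imwrite('pics/'+f,cv2.cvtColor(d['image'],cv2.COLOR_RGB2BGR)); return d
def ray(d,u,v):
    E=np.array(d['extrinsics']); r=E[:3,:3]@np.array([(u-d['cx'])/d['fx'],-(v-d['cy'])/d['fy'],-1]); return E[:3,3],r
def at(d,u,v,z):
    o,r=ray(d,u,v); return (o+r*(z-o[2])/r[2])[:2]
def proj(d,p):
    E=np.array(d['extrinsics']); c=E[:3,:3].T@(np.array(p,float)-E[:3,3]); return d['cx']-d['fx']*c[0]/c[2], d['cy']+d['fy']*c[1]/c[2]
E
python3 - <<'E'
from h import *
np.set_printoptions(precision=3,suppress=True)
for n in('scene','top'):
    d=snap(n,n+'0.png'); print({k:v for k,v in d.items() if k!='image'})
o=ctrl.get_obs(); print(o['t'],o['ee_pos'],o['orientation'],o['width'])
E
```

```text
{'fx': 411.9279348567173, 'fy': 411.9279348567173, 'cx': 282.37772426630795, 'cy': 211.39922756500854, 'extrinsics': array([[   0.615,    0.41 ,   -0.674, -242.026],
       [  -0.788,    0.293,   -0.542, -585.287],
       [  -0.024,    0.864,    0.503,  630.727],
       [   0.   ,    0.   ,    0.   ,    1.   ]])}
{'fx': 380.9547942961034, 'fy': 380.9547942961034, 'cx': 282.1624526768851, 'cy': 211.15853049742557, 'extrinsics': array([[   0.029,    0.98 ,   -0.197,  281.884],
       [  -0.999,    0.025,   -0.02 ,  -14.267],
       [  -0.015,    0.198,    0.98 , 1151.697],
       [   0.   ,    0.   ,    0.   ,    1.   ]])}
0.1 [141.006 608.365 198.499] [-0.357 -3.121  0.002] 87.68224597361366
```

View pics/top0.png

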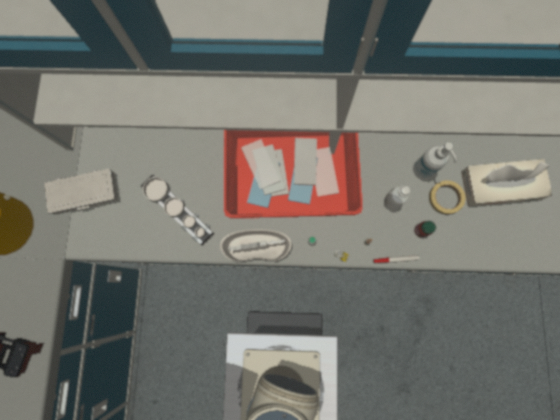

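View pics/scene0.png

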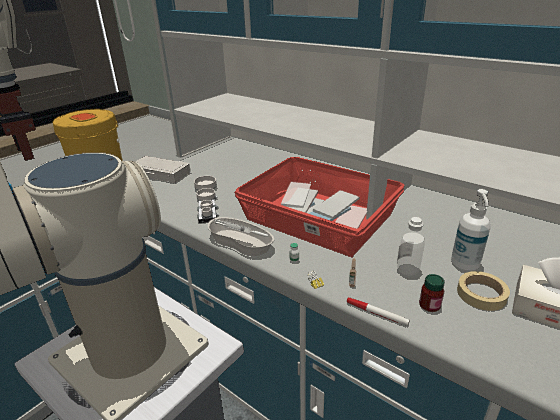

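The top view shows the rail with its cups from (155,188) to (207,238), the vial at (312,241), the ampoule at (368,241), the infusion bottle at (400,196) and the tablet bottle at (426,229). I'll enlarge these areas.

Run:
```python
import cv2,numpy as np
t=cv2.imread('pics/top0.png'); s=cv2.imread('pics/scene0.png')
def c(i,x,y,w,h,k): return cv2.resize(i[y:y+h,x:x+w],None,fx=k,fy=k,interpolation=cv2.INTER_CUBIC)
cv2.imwrite('pics/c1.png',np.vstack([np.hstack([c(t,135,170,80,80,5),c(t,380,170,80,80,5)]),c(t,300,225,160,40,5)]))
cv2.imwrite('pics/c2.png',np.vstack([np.hstack([c(s,175,165,80,60,5),c(s,275,235,80,60,5)]),np.hstack([c(s,330,245,60,50,5),c(s,390,210,100,50,5)])[:, :800]]))
a=c(s,380,200,80,120,5); b=c(s,175,165,80,120,5)
cv2.imwrite('pics/c2.png',np.hstack([a,b]));
```

```text
(no output)
```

View pics/c1.png

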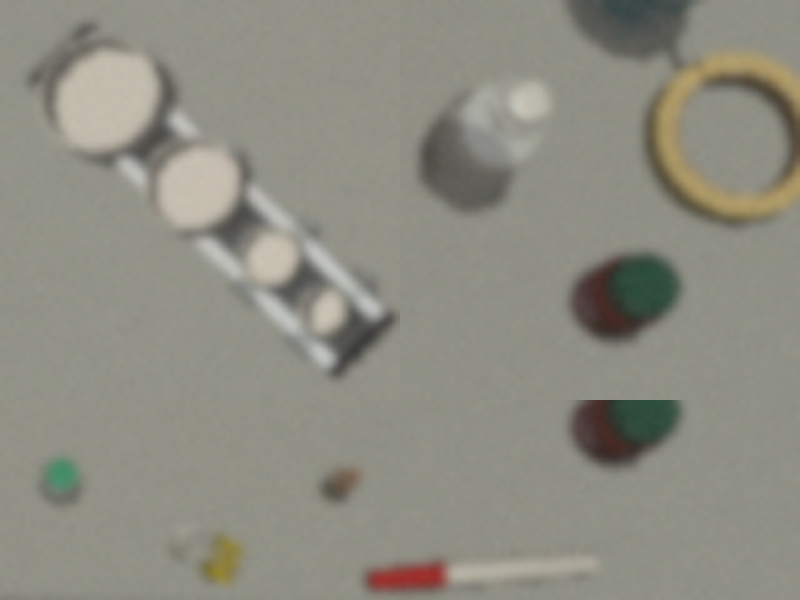

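View pics/c2.png

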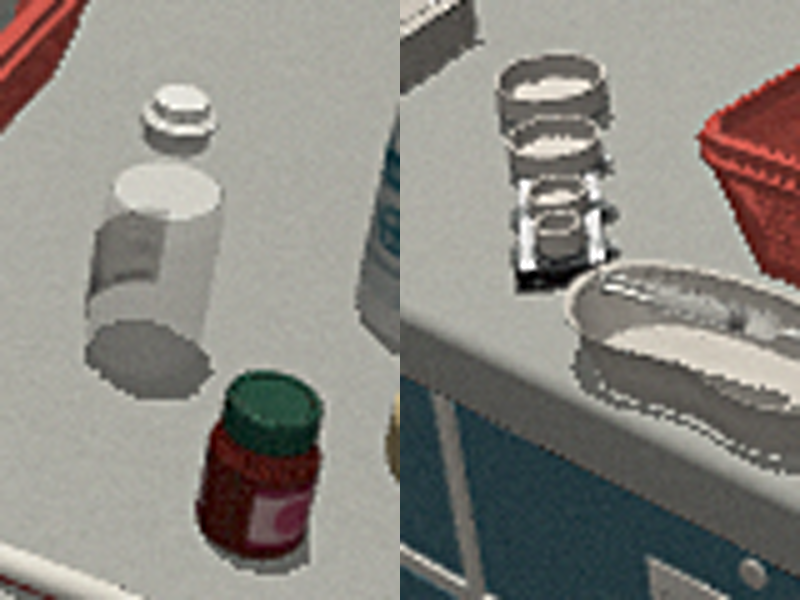

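Run:
```python
from h import *
np.set_printoptions(precision=1,suppress=True)
T=ctrl.get_image('top');S=ctrl.get_image('scene')
hsv=cv2.cvtColor(T['image'],cv2.COLOR_RGB2HSV)
def q(x,y,ox,oy): return ox+(x+.5)/5-.5, oy+(y+.5)/5-.5
def qt(x,y): return q(x,y,135,170) if x<400 else q(x-400,y,380,170)
def ql(x,y): return q(x,y-400,300,225)
def qs(x,y): return q(x,y,380,200)
def blob(d,m,x0,y0,x1,y1):
    w=m[y0:y1,x0:x1].astype(float); yy,xx=np.mgrid[y0:y1,x0:x1]; return (w*xx).sum()/w.sum(),(w*yy).sum()/w.sum(),w.sum()
# cups: largest, large, small, smallest
h=[18,14,10,14]; pc=[(107,98),(198,187),(272,258),(326,313)]
P=[]
im=T['image'].astype(int)
for (x,y),hh,R in zip(pc,h,[13,10.5,6.5,5]):
    u,v=qt(x,y); yy,xx=np.mgrid[:420,:560]
    m=((xx-u)**2+(yy-v)**2<R*R)&(im[...,0]-im[...,2]>12)&(im[...,0]>165)
    b=(xx[m].mean(),yy[m].mean(),m.sum()) if m.sum() else None
    P.append(at(T,u,v,14.5+hh/2)); print('cup',(u,v),b,P[-1],at(T,b[0],b[1],14.5+hh/2) if b else '')
    if b: P[-1]=at(T,b[0],b[1],14.5+hh/2)
P=np.array(P); s=np.array([0,80,142,192.]); print(np.linalg.norm(np.diff(P,axis=0),axis=1))
A=np.c_[np.ones(4),s]; c=np.linalg.lstsq(A,P,rcond=None)[0]; d=c[1]/np.linalg.norm(c[1]); c0=P.mean(0)-d*s.mean()
print('fit',np.linalg.norm(c[1]),d,[c0+d*k for k in s])
print('inf',at(T,*qt(530,102),143),at(T,*qt(468,160),0),at(S,*qs(180,98),143),at(S,*qs(148,358),0))
print('tab',at(T,*qt(645,286),72),at(S,*qs(276,398),72))
print('vial',at(T,*ql(61,474),48)); print('amp',at(T,*ql(348,476),78),at(T,*ql(333,490),0))
hs=cv2.cvtColor(S['image'],cv2.COLOR_RGB2HSV)
for n,M,bx,z,d_ in(('vialT',hsv,(305,232,320,250),48,T),('vialS',hs,(285,238,302,252),45,S),('tabT',hsv,(415,215,440,240),68,T),('tabS',hs,(422,272,447,293),65,S)):
    m=(M[...,0]>60)&(M[...,0]<95)&(M[...,1]>70); b=blob(d_,m,*bx); print(n,b,at(d_,b[0],b[1],z))
for n,d_,p in(('amp',S,0),):
    cv2.imwrite('pics/c3.png',cv2.cvtColor(np.hstack([cv2.resize(S['image'][250:300,330:380],None,fx=8,fy=8),cv2.resize(S['image'][230:280,270:320],None,fx=8,fy=8)]),cv2.COLOR_RGB2BGR))
```

```text
cup (156.0, 189.2) (np.float64(155.81270903010034), np.float64(189.41137123745818), np.int64(299)) [567.7 398.8] [567.  399.4]
cup (174.2, 207.0) (np.float64(174.0408163265306), np.float64(206.82142857142858), np.int64(196)) [513.7 338.6] [514.3 339.1]
cup (189.0, 221.2) (np.float64(188.7125), np.float64(221.1), np.int64(80)) [471.4 290.4] [471.7 291.3]
cup (199.8, 232.2) (np.float64(200.0), np.float64(231.78787878787878), np.int64(33)) [438.5 254.8] [439.7 254.3]
[80.1 64.  49. ]
fit 1.0081257790962888 [-0.7 -0.8] [array([566.5, 398.8]), array([513.7, 338.7]), array([472.7, 292.1]), array([439.7, 254.5])]
inf [ 552.1 -327. ] [ 552.5 -332. ] [ 557.9 -325.2] [ 554.9 -331. ]
tab [ 464.4 -410.5] [ 470.1 -413. ]
vial [422.4 -79.9]
amp [ 421.8 -239.9] [ 423.2 -247.1]
vialT (np.float64(312.0), np.float64(239.29166666666666), np.float64(24.0)) [422.7 -80.4]
vialS (np.float64(293.7142857142857), np.float64(244.75), np.float64(28.0)) [429.1 -78.7]
tabT (np.float64(428.46666666666664), np.float64(226.7), np.float64(90.0)) [ 465.4 -411.6]
tabS (np.float64(433.9647058823529), np.float64(282.2823529411765), np.float64(255.0)) [ 468.3 -413. ]
```

View pics/c3.png

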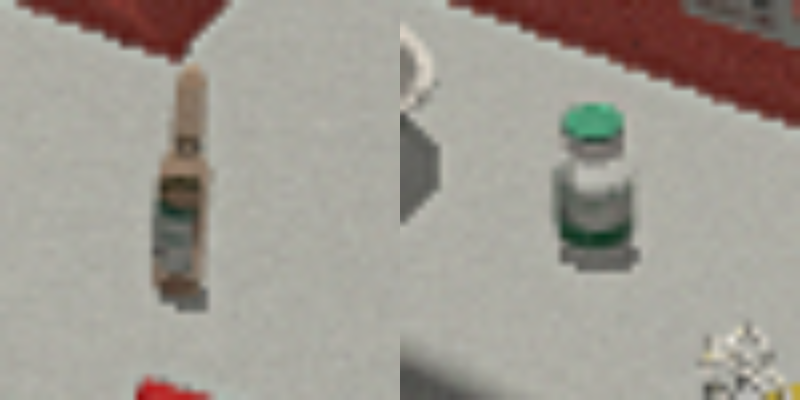

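The first row holds ampoule and vial crops: the ampoule tip is at scene pixel (354,258) with its foot near (352,286), and the vial cap is at (293.5,245). The rail runs at 48.7°, so I'll close across it at −41.3°. First I move clear and turn the tool.

Emit:
{"api": "servo_tool", "payload": {
  "increments": [
    [3, -3, 2, 0, 0, -7, 0],
    [6, -6, 4, 0, 0, -14, 0],
    [9, -9, 5, 0, 0, -21, 0],
    [12, -12, 5, 0, 0, -28, 0],
    [15, -15, 5, 0, 0, -35, 0],
    [18, -18, 5, 0, 0, -42, 0],
    [21, -21, 5, 0, 0, -49, 0],
    [24, -24, 5, 0, 0, -56, 0],
    [27, -27, 5, 0, 0, -63, 0],
    [30, -30, 5, 0, 0, -70, 0],
    [30, -33, 5, 0, 0, -77, 0],
    [30, -36, 5, 0, 0, -84, 0],
    [30, -39, 5, 0, 0, -91, 0],
    [30, -42, 5, 0, 0, -98, 0],
    [30, -45, 5, 0, 0, -105, 0],
    [30, -48, 5, 0, 0, -112, 0],
    [30, -51, 5, 0, 0, -118, 0],
    [30, -51, 5, 0, 0, -118.3, 0],
    [30, -51, 5, 0, 0, -118.3, 0]
  ]
}}

```text
t: 1.78
ee_pos: [441.1, 97.7, 249.2]
orientation: [-2.864, -1.291, -0.0]
ft_force: [0.1, 0.2, -0.2]
width: 44.4
grasp_force: 0.0
```

Run:
```python
from h import *
from scipy.optimize import least_squares
np.set_printoptions(precision=2,suppress=True)
o=ctrl.get_obs(); print(o['t'],o['qpos'],o['ee_pos'],o['orientation'],o['width'])
from scipy.spatial.transform import Rotation as R
print(R.from_rotvec(o['orientation']).as_matrix())
T=ctrl.get_image('top');S=ctrl.get_image('scene')
print('ampS',at(S,354,258.5,77),at(S,352.5,285.9,2))
# predicted top projections of ampoule at candidate
for p in((422,-243),(426,-243),(426,-240)):
    print(p,proj(T,[*p,78]),proj(T,[*p,0]),proj(S,[*p,78]),proj(S,[*p,0]))
cv2.imwrite('pics/c4.png',cv2.cvtColor(np.hstack([cv2.resize(T['image'][225:260,350:385],None,fx=11,fy=11,interpolation=0),cv2.resize(T['image'][222:257,295:330],None,fx=11,fy=11,interpolation=0)]),cv2.COLOR_RGB2BGR))
```

```text
1.7833 [0.19 0.1  1.95 0.   1.1  0.92] [441.08  97.72 249.24] [-2.86 -1.29 -0.  ] 44.39559907534225
[[ 0.66  0.75  0.  ]
 [ 0.75 -0.66  0.  ]
 [ 0.   -0.   -1.  ]]
ampS [ 428.31 -246.3 ] [ 425.34 -249.44]
(422, -243) (np.float64(370.3082046820447), np.float64(239.7578126022113)) (np.float64(364.84577514074977), np.float64(242.95945172361377)) (np.float64(351.28841953589506), np.float64(258.9929022197813)) (np.float64(349.2628616178878), np.float64(286.2481689950307))
(426, -243) (np.float64(370.28439415452164), np.float64(238.34923214648492)) (np.float64(364.8272823451815), np.float64(241.64211277947823)) (np.float64(352.19524793983373), np.float64(258.11376661993705)) (np.float64(350.13806469954875), np.float64(285.3281635704388))
(426, -240) (np.float64(369.21797583695127), np.float64(238.3208439711895)) (np.float64(363.83188735235706), np.float64(241.6154322724264)) (np.float64(351.00716962359445), np.float64(257.63480458053215)) (np.float64(349.0023447464845), np.float64(284.82256312446907))
```

View pics/c4.png

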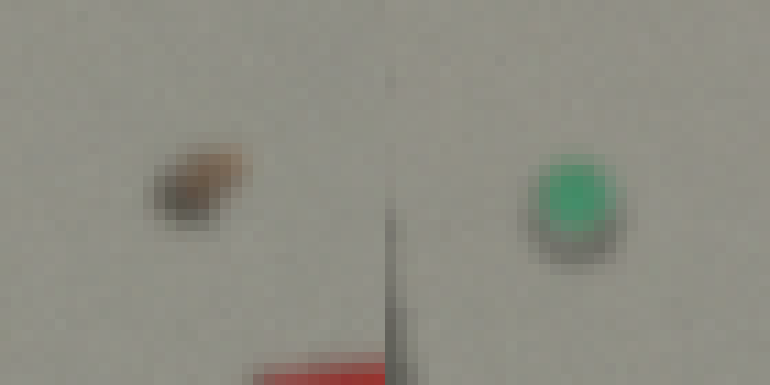

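The top crop shows the ampoule tip at (371,239.3) and its foot at about (366.8,242.2), which puts it at roughly (425,−246.5). The vial cap is at (312,239.5), roughly (424.5,−80). Next I pick the ampoule.

Emit:
{"api": "servo_tool", "payload": {
  "increments": [
    [0, -2, 0, 0, 0, 0, 0],
    [-0.2, -5, 0, 0, 0, 0, 0],
    [-0.5, -8, 0, 0, 0, 0, 0],
    [-0.8, -11, 0, 0, 0, 0, 0],
    [-1, -14, 0, 0, 0, 0, 0],
    [-1.2, -17, 0, 0, 0, 0, 0],
    [-1.4, -20, 0, 0, 0, 0, 0],
    [-1.6, -23, 0, 0, 0, 0, 0],
    [-1.6, -26, 0, 0, 0, 0, 0],
    [-1.6, -29, 0, 0, 0, 0, 0],
    [-1.6, -32, 0, 0, 0, 0, 0],
    [-1.6, -34.4, -1, 0, 0, 0, 0],
    [-1.6, -34.4, -4, 0, 0, 0, 0],
    [-1.6, -34.4, -7, 0, 0, 0, 0],
    [-1.6, -34.4, -10, 0, 0, 0, 0],
    [-1.6, -34.4, -13, 0, 0, 0, 0],
    [-1.6, -34.4, -13, 0, 0, 0, 0]
  ]
}}

```text
t: 3.3
ee_pos: [422.6, -242.3, 114.4]
orientation: [-2.854, -1.295, 0.008]
ft_force: [-1.3, 1.8, -1.1]
width: 43.8
grasp_force: 0.0
```

Run:
```python
from h import *
S=snap('scene','x.png');T=ctrl.get_image('top')
cv2.imwrite('pics/c5.png',cv2.cvtColor(np.hstack([cv2.resize(S['image'][210:310,310:400],None,fx=5,fy=5,interpolation=2)[:500],cv2.resize(T['image'][200:262,330:390],None,fx=5,fy=8.1,interpolation=2)[:500]]),cv2.COLOR_RGB2BGR))
o=ctrl.get_obs(); print(o['ee_pos']); print(proj(S,o['ee_pos']),proj(T,o['ee_pos']))
```

```text
[ 425.27249262 -244.11748605  118.77283691]
(np.float64(353.629623539506), np.float64(243.2637145137408)) (np.float64(373.8751287366914), np.float64(236.7111529624518))
```

View pics/c5.png

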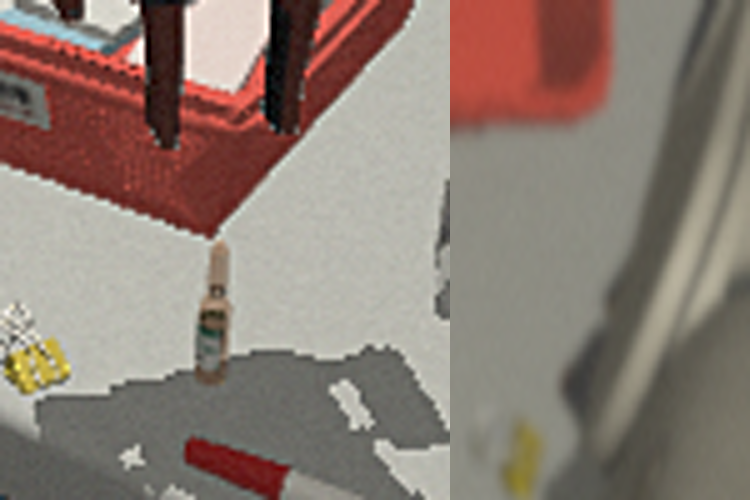

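The scene crop shows the fingertip midpoint near scene (355,238), directly above the ampoule (353,258–286), so the alignment is good. I descend and grip.

Emit:
{"api": "servo_tool", "payload": {
  "increments": [
    [0, 0, -2, 0, 0, 0, 0],
    [0, 0, -4, 0, 0, 0, 0],
    [0, 0, -6, 0, 0, 0, 0],
    [0, 0, -8, 0, 0, 0, 0],
    [0, 0, -9.5, 0, 0, 0, 0],
    [0, 0, -10.1, 0, 0, 0, 0],
    [0, 0, -10.1, 0, 0, 0, 0],
    [0, 0, -10.1, 0, 0, 0, 0],
    [0, 0, -10.1, 0, 0, 0, -0.4],
    [0, 0, -10.1, 0, 0, 0, -0.6],
    [0, 0, -10.1, 0, 0, 0, -0.8],
    [0, 0, -10.1, 0, 0, 0, -1],
    [0, 0, -10.1, 0, 0, 0, -1],
    [0, 0, -10.1, 0, 0, 0, -1],
    [0, 0, -10.1, 0, 0, 0, -1],
    [0, 0, -10.1, 0, 0, 0, -1],
    [0, 0, -10.1, 0, 0, 0, -1]
  ]
}}

```text
t: 4.82
ee_pos: [425.3, -245.3, 18.5]
orientation: [2.862, 1.294, 0.0]
ft_force: [-0.4, -0.0, 5.9]
width: 14.0
grasp_force: 30.0
```

Emit:
{"api": "servo_tool", "payload": {
  "increments": [
    [0, 0, 1, 0, 0, 0, -1],
    [0, 0, 3, 0, 0, 0, -1],
    [0, 0, 6, 0, 0, 0, -1],
    [0, 0, 9, 0, 0, 0, -1],
    [0, 1, 11, 0, 0, 0, -1],
    [0, 4, 12, 0, 0, 0, -1],
    [0, 7, 12, 0, 0, 0, -1],
    [0, 10, 12, 0, 0, 0, -1],
    [0, 13, 12, 0, 0, 0, -1],
    [0, 16, 12, 0, 0, 0, -1],
    [0, 19, 12, 0, 0, 0, -1],
    [0, 22, 12, 0, 0, 0, -1],
    [0.5, 25, 12, 0, 0, 0, -1],
    [0.5, 28, 12, 0, 0, 0, -1],
    [0.5, 31, 12, 0, 0, 0, -1],
    [1, 34, 12, 0, 0, 0, -1],
    [1, 37, 12, 0, 0, 0, -1],
    [1.5, 40, 12, 0, 0, 0, -1],
    [1.5, 43, 12, 0, 0, 0, -1],
    [1.5, 45, 12, 0, 0, 0, -1]
  ]
}}

```text
t: 6.48
ee_pos: [440.1, 207.2, 138.8]
orientation: [-2.862, -1.295, -0.001]
ft_force: [0.4, -0.7, -0.6]
width: 14.1
grasp_force: 30.0
```

Emit:
{"api": "servo_tool", "payload": {
  "increments": [
    [0, 3, 0, 0, 0, 0, -1],
    [0, 5.1, -1, 0, 0, 0, -1],
    [0, 5.1, -4, 0, 0, 0, -1],
    [0, 5.1, -6, 0, 0, 0, -1],
    [0, 5.1, -7, 0, 0, 0, -1],
    [0, 5.1, -7, 0, 0, 0, -1],
    [0, 5.1, -7, 0, 0, 0, -1],
    [0, 5.1, -7, 0, 0, 0, -1]
  ]
}}

```text
t: 7.15
ee_pos: [440.9, 256.0, 69.3]
orientation: [-2.863, -1.293, -0.002]
ft_force: [0.0, 0.3, -1.1]
width: 13.9
grasp_force: 30.0
```

Run:
```python
from h import *
S=snap('scene','x2.png');T=ctrl.get_image('top')
cv2.imwrite('pics/c6.png',cv2.cvtColor(np.hstack([cv2.resize(S['image'][140:240,170:260],None,fx=6,fy=6,interpolation=2),]),cv2.COLOR_RGB2BGR))
o=ctrl.get_obs(); print(o['ee_pos'],o['width']); print('tcp',proj(S,o['ee_pos']),'foot',proj(S,o['ee_pos']-[0,0,18]))
for c in ((439.7,254.5),(472.7,292.1)): print('cup pred',proj(S,[*c,14.5]),proj(S,[*c,28.5]))
```

```text
[441.04495492 256.02723163  69.43511152] 14.125445452385977
tcp (np.float64(203.6738246758667), np.float64(197.1286615709327)) foot (np.float64(204.4133363712766), np.float64(202.5422860587711))
cup pred (np.float64(205.91470686301815), np.float64(213.73921508058604)) (np.float64(205.35713480728384), np.float64(209.6586796398805))
cup pred (np.float64(205.45535997799385), np.float64(205.67965578686417)) (np.float64(204.91407304315265), np.float64(201.69203134354908))
```

View pics/c6.png

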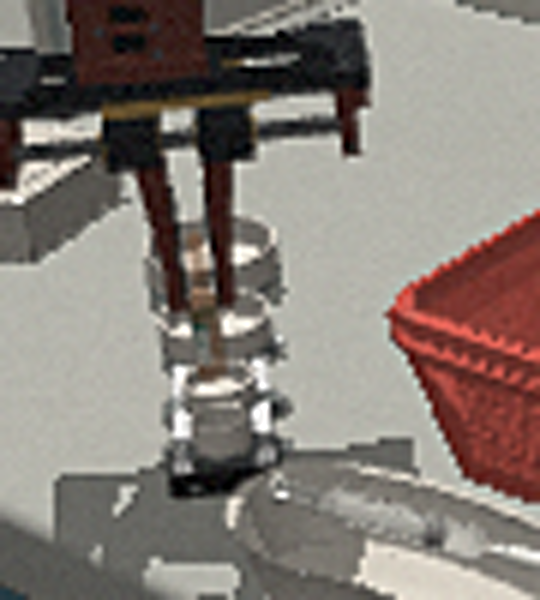

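The scene crop shows the ampoule foot near (205,202.5), where it should be for this pose. The smallest cup's rim is centred near (206.6,209.4), about 1 px off in u from the prediction, and the gripper shows the same offset. I shift slightly and lower slowly.

Emit:
{"api": "servo_tool", "payload": {
  "increments": [
    [-0.13, -0.15, -0.5, 0, 0, 0, -1],
    [-0.13, -0.15, -1, 0, 0, 0, -1],
    [-0.13, -0.15, -1.5, 0, 0, 0, -1],
    [-0.13, -0.15, -2, 0, 0, 0, -1],
    [-0.13, -0.15, -2.4, 0, 0, 0, -1],
    [-0.13, -0.15, -2.8, 0, 0, 0, -1],
    [-0.13, -0.15, -3.2, 0, 0, 0, -1],
    [-0.13, -0.15, -3.5, 0, 0, 0, -1],
    [-0.13, -0.15, -3.6, 0, 0, 0, -1],
    [-0.13, -0.15, -3.6, 0, 0, 0, -1],
    [-0.13, -0.15, -3.6, 0, 0, 0, -1]
  ]
}}

```text
t: 8.17
ee_pos: [438.9, 254.6, 32.7]
orientation: [-2.863, -1.294, -0.0]
ft_force: [-2.7, -1.0, 8.1]
width: 13.9
grasp_force: 30.0
```

Emit:
{"api": "servo_tool", "payload": {
  "increments": [
    [0, 0, 0, 0, 0, 0, -0.6],
    [0, 0, 0, 0, 0, 0, -0.5],
    [0, 0, 0, 0, 0, 0, -0.3],
    [0, 0, 0, 0, 0, 0, -0.1],
    [0, 0, 0, 0, 0, 0, -0.1],
    [0, 0, 1, 0, 0, 0, -0.1],
    [0, 0, 3, 0, 0, 0, -0.1],
    [0, 0, 6, 0, 0, 0, -0.1],
    [0, 0, 9, 0, 0, 0, -0.1],
    [0, 0, 12, 0, 0, 0, -0.1],
    [0, -4, 12, 0, 0, 0, 0],
    [0, -8, 12, 0, 0, 0, 0],
    [0, -12, 12, 0, 0, 0, 0],
    [0, -15, 12, 0, 0, 0, 0],
    [0, -15, 12, 0, 0, 0, 0]
  ]
}}

```text
t: 9.42
ee_pos: [438.0, 100.5, 152.8]
orientation: [2.864, 1.289, -0.001]
ft_force: [-0.0, 0.7, -0.6]
width: 43.6
grasp_force: 0.0
```

Run:
```python
from h import *
S=snap('scene','x3.png');T=ctrl.get_image('top')
cv2.imwrite('pics/c7.png',cv2.cvtColor(np.hstack([cv2.resize(S['image'][150:230,170:250],None,fx=5,fy=5,interpolation=2),cv2.resize(T['image'][170:250,135:215],None,fx=5,fy=5,interpolation=2)]),cv2.COLOR_RGB2BGR))
o=ctrl.get_obs(); print(o['ee_pos'],o['width'])
print('foot/tip',proj(S,[439.7,254.5,14.5]),proj(S,[439.7,254.5,92.5]))
```

```text
[439.00313885 103.53534869 152.86074838] 44.1108392866153
foot/tip (np.float64(205.91470686301815), np.float64(213.73921508058604)) (np.float64(202.72381053369224), np.float64(190.38695876586948))
```

View pics/c7.png

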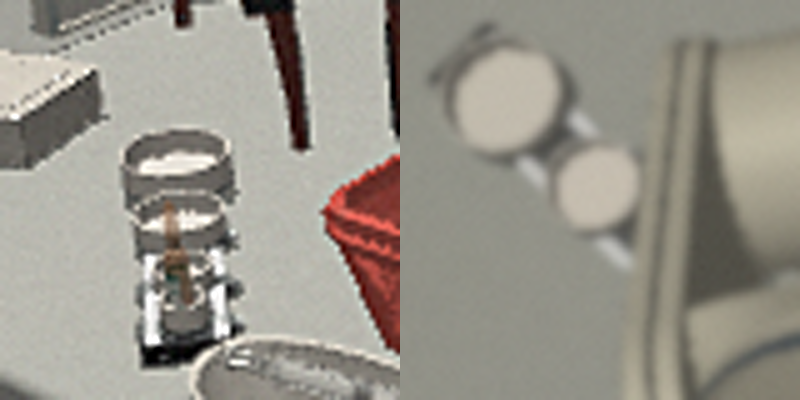

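The scene crop shows the ampoule upright in the smallest cup, with its tip at (203.8,191) as predicted. The vial is next.

Emit:
{"api": "servo_tool", "payload": {
  "increments": [
    [-0.5, -3, 0, 0, 0, 0, 0],
    [-1, -6, 0, 0, 0, 0, 0],
    [-1.4, -9, 0, 0, 0, 0, 0],
    [-1.4, -12, 0, 0, 0, 0, 0],
    [-1.4, -15, 0, 0, 0, 0, 0],
    [-1.4, -18.4, 0, 0, 0, 0, 0],
    [-1.4, -18.4, -1, 0, 0, 0, 0],
    [-1.4, -18.4, -3, 0, 0, 0, 0],
    [-1.4, -18.4, -5, 0, 0, 0, 0],
    [-1.4, -18.4, -7, 0, 0, 0, 0],
    [-1.4, -18.4, -7, 0, 0, 0, 0],
    [-1.4, -18.4, -7, 0, 0, 0, 0],
    [-1.4, -18.4, -7, 0, 0, 0, 0]
  ]
}}

```text
t: 10.6
ee_pos: [425.7, -79.1, 82.9]
orientation: [2.862, 1.296, 0.001]
ft_force: [-0.2, 0.6, 0.3]
width: 43.8
grasp_force: 0.0
```

Emit:
{"api": "servo_tool", "payload": {
  "increments": [
    [-0.1, -0.05, -1.5, 0, 0, 0, 0],
    [-0.1, -0.05, -3, 0, 0, 0, 0],
    [-0.1, -0.05, -4.5, 0, 0, 0, 0],
    [-0.1, -0.05, -5.5, 0, 0, 0, 0],
    [-0.1, -0.05, -6.1, 0, 0, 0, 0],
    [-0.1, -0.05, -6.1, 0, 0, 0, 0],
    [-0.1, -0.05, -6.1, 0, 0, 0, 0],
    [-0.1, -0.05, -6.1, 0, 0, 0, -0.2],
    [-0.1, -0.05, -6.1, 0, 0, 0, -0.4],
    [-0.1, -0.05, -6.1, 0, 0, 0, -0.6],
    [-0.1, -0.05, -6.1, 0, 0, 0, -0.8],
    [-0.1, -0.05, -6.1, 0, 0, 0, -1],
    [-0.1, -0.05, -6.1, 0, 0, 0, -1],
    [-0.1, -0.05, -6.1, 0, 0, 0, -1],
    [-0.1, -0.05, -6.1, 0, 0, 0, -1]
  ]
}}

```text
t: 11.85
ee_pos: [424.2, -80.3, 21.4]
orientation: [2.862, 1.294, 0.001]
ft_force: [1.1, -0.7, 5.0]
width: 16.8
grasp_force: 30.2
```

The opening reads 16.8 mm, but the body is 24 mm wide, so I need a look.

Run:
```python
from h import *
S=snap('scene','x4.png');T=ctrl.get_image('top')
cv2.imwrite('pics/c8.png',cv2.cvtColor(cv2.resize(S['image'][200:280,250:340],None,fx=7,fy=7,interpolation=2),cv2.COLOR_RGB2BGR))
o=ctrl.get_obs(); print(o['ee_pos'],o['width'],proj(S,o['ee_pos']),proj(S,o['ee_pos']+[0,0,19]),o['ft_force'],o['moment'])
```

```text
[424.20468097 -80.26731807  21.40862503] 16.529359513736114 (np.float64(293.1331765881456), np.float64(253.63855342434726)) (np.float64(293.04764014940395), np.float64(247.4005526810552)) [ 0.4496236  -0.12709508  5.97969572] [-0.11740681  0.15274289  0.04068079]
```

View pics/c8.png

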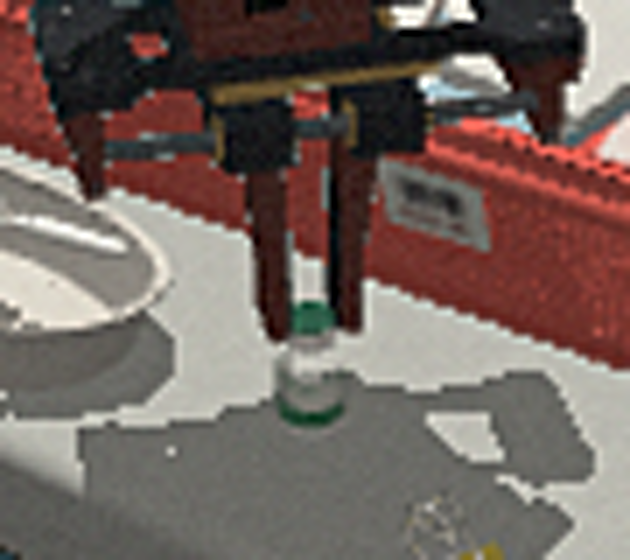

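The crop shows the finger ends at about (294.9,247.7), gripping only the cap; the visible finger ends sit about 16 mm above the stated TCP. I'll release, turn so the gripper body clears the basket, and regrip lower on the vial's body.

Emit:
{"api": "servo_tool", "payload": {
  "increments": [
    [0, 0, 0, 0, 0, 0, -0.4],
    [0, 0, 0, 0, 0, 0, -0.2],
    [0, 0, 0, 0, 0, 0, 0],
    [0, 0, 0, 0, 0, 0, 0],
    [0, 0, 2, 0, 0, 0, 0],
    [0, 0, 4, 0, 0, 0, 0],
    [0, 0, 5, 0, 0, -7, 0],
    [0, 0, 5, 0, 0, -14, 0],
    [0, 0, 5, 0, 0, -21, 0],
    [0, 0, 5, 0, 0, -28, 0],
    [0, 0, 5, 0, 0, -35, 0],
    [0, 0, 5, 0, 0, -42, 0],
    [0, 0, 5, 0, 0, -48.7, 0],
    [0, 0, 5, 0, 0, -48.7, 0],
    [0, 0, 5, 0, 0, -48.7, 0]
  ]
}}

```text
t: 13.2
ee_pos: [423.6, -80.1, 71.1]
orientation: [-3.141, -0.004, 0.001]
ft_force: [-0.5, 0.6, -0.3]
width: 43.7
grasp_force: 0.0
```

Emit:
{"api": "servo_tool", "payload": {
  "increments": [
    [0, 0, -1, 0, 0, 0, 0],
    [0, 0, -2, 0, 0, 0, 0],
    [0, 0, -3, 0, 0, 0, 0],
    [0, 0, -4, 0, 0, 0, 0],
    [0, 0, -5, 0, 0, 0, 0],
    [0, 0, -5.5, 0, 0, 0, 0],
    [0, 0, -6, 0, 0, 0, 0],
    [0, 0, -6, 0, 0, 0, 0],
    [0, 0, -6, 0, 0, 0, 0]
  ]
}}

```text
t: 13.95
ee_pos: [423.7, -80.1, 10.9]
orientation: [-3.141, 0.001, 0.001]
ft_force: [0.3, -0.3, 0.2]
width: 43.9
grasp_force: 0.0
```

Emit:
{"api": "servo_tool", "payload": {
  "increments": [
    [0, 0, 0, 0, 0, 0, -0.2],
    [0, 0, 0, 0, 0, 0, -0.4],
    [0, 0, 0, 0, 0, 0, -0.6],
    [0, 0, 0, 0, 0, 0, -0.8],
    [0, 0, 0, 0, 0, 0, -1],
    [0, 0, 0, 0, 0, 0, -1],
    [0, 0, 0, 0, 0, 0, -1],
    [0, 0, 0, 0, 0, 0, -1]
  ]
}}

```text
t: 14.62
ee_pos: [424.1, -80.2, 11.4]
orientation: [3.141, -0.001, 0.001]
ft_force: [0.4, 0.3, 5.0]
width: 22.4
grasp_force: 30.0
```

Emit:
{"api": "servo_tool", "payload": {
  "increments": [
    [0, 0, 1, 0, 0, 0, -1],
    [0, 0, 3, 0, 0, 0, -1],
    [0, 0, 6, 0, 0, 0, -1],
    [0, 0, 9, 0, 0, 0, -1],
    [0, 1, 11, 0, 0, 3, -1],
    [0, 3, 12, 0, 0, 8, -1],
    [0, 6, 12, 0, 0, 13, -1],
    [0.5, 9, 12, 0, 0, 18, -1],
    [1, 12, 12, 0, 0, 23, -1],
    [1.5, 15, 12, 0, 0, 28, -1],
    [2, 18, 12, 0, 0, 33, -1],
    [2.5, 21, 12, 0, 0, 38, -1],
    [3, 24, 12, 0, 0, 43, -1],
    [3.5, 27, 12, 0, 0, 48, -1],
    [4, 30, 12, 0, 0, 48.7, -1],
    [4.5, 33, 12, 0, 0, 48.7, -1],
    [4.8, 36, 12, 0, 0, 48.7, -1],
    [4.8, 37.2, 12, 0, 0, 48.7, -1],
    [4.8, 37.2, 12, 0, 0, 48.7, -1],
    [4.8, 37.2, 12, 0, 0, 48.7, -1]
  ]
}}

```text
t: 16.28
ee_pos: [471.0, 291.4, 131.1]
orientation: [2.861, 1.296, -0.002]
ft_force: [-0.3, -0.2, -0.8]
width: 22.4
grasp_force: 30.0
```

Emit:
{"api": "servo_tool", "payload": {
  "increments": [
    [0, 0, -2, 0, 0, 0, -1],
    [0, 0, -4, 0, 0, 0, -1],
    [0, 0, -6, 0, 0, 0, -1],
    [0, 0, -7, 0, 0, 0, -1],
    [0, 0, -7, 0, 0, 0, -1],
    [0, 0, -7, 0, 0, 0, -1]
  ]
}}

```text
t: 16.78
ee_pos: [471.6, 290.7, 61.2]
orientation: [2.863, 1.293, -0.002]
ft_force: [0.5, -0.2, -0.5]
width: 22.0
grasp_force: 30.0
```

Run:
```python
from h import *
S=snap('scene','x5.png')
cv2.imwrite('pics/c9.png',cv2.cvtColor(cv2.resize(S['image'][150:230,165:255],None,fx=7,fy=7,interpolation=2),cv2.COLOR_RGB2BGR))
o=ctrl.get_obs(); p=o['ee_pos']; print(p,o['width'],o['orientation']); print('vial foot pred',proj(S,p-[0,0,11.4]),'top',proj(S,p+[0,0,36.6])); print('cup rim pred',proj(S,[472.7,292.1,24.5]))
```

```text
[472.17188702 291.29584545  61.85117962] 22.286495384957266 [2.86320874e+00 1.29284290e+00 4.32682522e-04]
vial foot pred (np.float64(204.1052917121582), np.float64(195.48816609475966)) top (np.float64(202.16822865433562), np.float64(181.2131051137757))
cup rim pred (np.float64(205.06934318632764), np.float64(202.83589604522203))
```

View pics/c9.png

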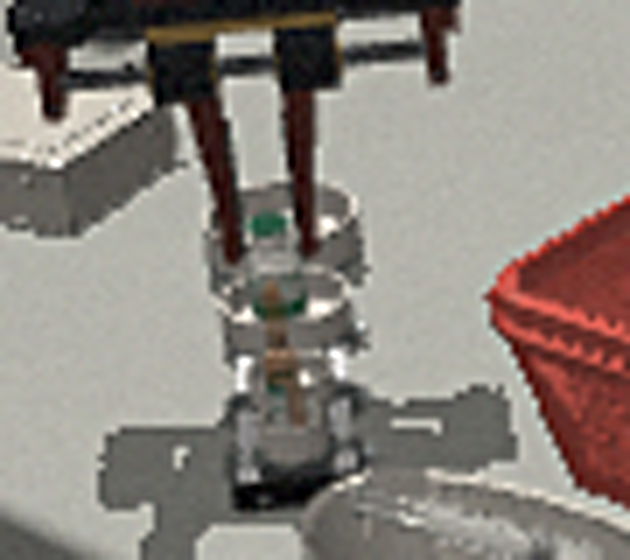

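The scene crop shows the vial held upright above the second cup, cap top at (203.3,182) against (202.2,181.2) predicted. That offset matches the cup's, so I lower it.

Emit:
{"api": "servo_tool", "payload": {
  "increments": [
    [0.05, 0.08, -0.5, 0, 0, 0, -1],
    [0.05, 0.08, -1, 0, 0, 0, -1],
    [0.05, 0.08, -1.5, 0, 0, 0, -1],
    [0.05, 0.08, -2, 0, 0, 0, -1],
    [0.05, 0.08, -2.4, 0, 0, 0, -1],
    [0.05, 0.08, -2.8, 0, 0, 0, -1],
    [0.05, 0.08, -3.2, 0, 0, 0, -1],
    [0.05, 0.08, -3.5, 0, 0, 0, -1],
    [0.05, 0.08, -3.6, 0, 0, 0, -1],
    [0.05, 0.08, -3.6, 0, 0, 0, -1]
  ]
}}

```text
t: 17.67
ee_pos: [473.1, 292.7, 25.6]
orientation: [2.862, 1.294, 0.002]
ft_force: [1.1, -1.7, 4.0]
width: 22.4
grasp_force: 30.0
```

Emit:
{"api": "servo_tool", "payload": {
  "increments": [
    [0, 0, 0, 0, 0, 0, -0.4],
    [0, 0, 0, 0, 0, 0, -0.2],
    [0, 0, 0, 0, 0, 0, -0.1],
    [0, 0, 0, 0, 0, 0, -0.1],
    [0, 0, 1, 0, 0, 0, -0.1],
    [0, 0, 3, 0, 0, 0, -0.1],
    [0, 0, 6, 0, 0, 0, -0.1],
    [0, 0, 9, 0, 0, 0, -0.1],
    [0, 0, 12, 0, 0, 0, 0],
    [0, 0, 15, 0, 0, 0, 0.5],
    [0, -4, 15, 0, 0, 0, 0.5],
    [0, -8, 15, 0, 0, 0, 0.5],
    [0, -12, 15, 0, 0, 0, 0.5],
    [0, -16, 15, 0, 0, 0, 0.5],
    [0, -20, 15, 0, 0, 0, 0.5],
    [0, -24, 15, 0, 0, 0, 0.5],
    [0, -28, 15, 0, 0, 0, 0.5],
    [0, -32, 15, 0, 0, 0, 0.5],
    [0, -36, 15, 0, 0, 0, 0.5]
  ]
}}

```text
t: 19.25
ee_pos: [471.9, -69.2, 176.0]
orientation: [2.862, 1.294, 0.001]
ft_force: [1.4, 0.5, 0.3]
width: 65.8
grasp_force: 0.0
```

Run:
```python
from h import *
S=ctrl.get_image('scene');T=ctrl.get_image('top')
R=cv2.resize(T['image'][165:245,130:210],None,fx=5,fy=5,interpolation=2)
cv2.imwrite('pics/c10.png',cv2.cvtColor(np.hstack([cv2.resize(S['image'][150:230,170:250],None,fx=5,fy=5,interpolation=2),R]),cv2.COLOR_RGB2BGR))
print(ctrl.get_obs()['ee_pos'])
for c,z in(((472.7,292.1),62.5),((439.7,254.5),92.5)): print(proj(T,[*c,z]),proj(S,[*c,z]))
```

```text
[472.39293709 -71.97810907 176.06275779]
(np.float64(184.71547286386482), np.float64(218.2144470657969)) (np.float64(203.57396916527566), np.float64(191.81957620739928))
(np.float64(194.21279343421156), np.float64(228.1521046925892)) (np.float64(202.72381053369224), np.float64(190.38695876586948))
```

View pics/c10.png

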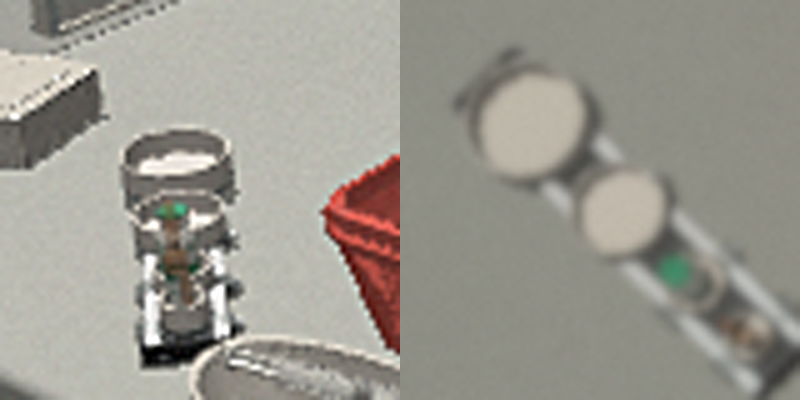

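The vial stands in its cup: cap at top view (185,219) against (184.7,218.2) predicted. The tablet bottle is next.

Emit:
{"api": "servo_tool", "payload": {
  "increments": [
    [0, -3, 0, 0, 0, 0, 0.5],
    [-0.2, -6, 0, 0, 0, 0, 0.5],
    [-0.4, -10, 0, 0, 0, 0, 0.5],
    [-0.6, -14, 0, 0, 0, 0, 0.5],
    [-0.6, -18, 0, 0, 0, 0, 0.5],
    [-0.6, -22, 0, 0, 0, 0, 0.5],
    [-0.6, -26, 0, 0, 0, 0, 0.5],
    [-0.6, -30, 0, 0, 0, 0, 0.5],
    [-0.6, -33, 0, 0, 0, 0, 0.5],
    [-0.6, -34.2, 0, 0, 0, 0, 0.5],
    [-0.6, -34.2, -2, 0, 0, 0, 0.5],
    [-0.6, -34.2, -4, 0, 0, 0, 0.5],
    [-0.6, -34.2, -6, 0, 0, 0, 0.5],
    [-0.6, -34.2, -6, 0, 0, 0, 0.5],
    [-0.6, -34.2, -6, 0, 0, 0, 0.5],
    [-0.6, -34.2, -6, 0, 0, 0, 0.5]
  ]
}}

```text
t: 20.68
ee_pos: [467.1, -408.9, 116.3]
orientation: [2.861, 1.295, 0.001]
ft_force: [-0.1, 0.4, -0.4]
width: 66.0
grasp_force: 0.0
```

Emit:
{"api": "servo_tool", "payload": {
  "increments": [
    [-0.05, -0.2, -2, 0, 0, 0, 0.5],
    [-0.05, -0.2, -4, 0, 0, 0, 0.5],
    [-0.05, -0.2, -6, 0, 0, 0, 0.5],
    [-0.05, -0.2, -8, 0, 0, 0, 0.5],
    [-0.05, -0.2, -9.3, 0, 0, 0, 0.5],
    [-0.05, -0.2, -9.8, 0, 0, 0, 0.5],
    [-0.05, -0.2, -9.8, 0, 0, 0, 0.5],
    [-0.05, -0.2, -9.8, 0, 0, 0, 0.3],
    [-0.05, -0.2, -9.8, 0, 0, 0, 0.1],
    [-0.05, -0.2, -9.8, 0, 0, 0, -0.1],
    [-0.05, -0.2, -9.8, 0, 0, 0, -0.3],
    [-0.05, -0.2, -9.8, 0, 0, 0, -0.6],
    [-0.05, -0.2, -9.8, 0, 0, 0, -1],
    [-0.05, -0.2, -9.8, 0, 0, 0, -1],
    [-0.05, -0.2, -9.8, 0, 0, 0, -1],
    [-0.05, -0.2, -9.8, 0, 0, 0, -1]
  ]
}}

```text
t: 22.02
ee_pos: [466.4, -411.9, 18.2]
orientation: [2.861, 1.293, 0.001]
ft_force: [0.3, 0.4, 6.3]
width: 44.5
grasp_force: 30.0
```

Emit:
{"api": "servo_tool", "payload": {
  "increments": [
    [0, 0, 1, 0, 0, 0, -1],
    [0, 0, 3, 0, 0, 0, -1],
    [0, 0, 6, 0, 0, 0, -1],
    [0, 0, 9, 0, 0, 0, -1],
    [0, 0.5, 12, 0, 0, 0, -1],
    [0, 2, 14, 0, 0, 0, -1],
    [0.2, 5, 14, 0, 0, 0, -1],
    [0.5, 8, 14, 0, 0, 0, -1],
    [0.7, 11, 14, 0, 0, 0, -1],
    [1, 14, 14, 0, 0, 0, -1],
    [1.2, 17, 14, 0, 0, 0, -1],
    [1.5, 20, 14, 0, 0, 0, -1],
    [1.7, 23, 14, 0, 0, 0, -1],
    [2, 26, 14, 0, 0, 0, -1],
    [2.2, 29, 14, 0, 0, 0, -1],
    [2.5, 32, 14, 0, 0, 0, -1],
    [2.7, 35, 14, 0, 0, 0, -1],
    [3, 38, 14, 0, 0, 0, -1],
    [3.2, 41, 14, 0, 0, 0, -1],
    [3.5, 44, 14, 0, 0, 0, -1]
  ]
}}

```text
t: 23.68
ee_pos: [500.4, 30.1, 157.7]
orientation: [2.863, 1.294, 0.0]
ft_force: [0.1, -0.6, -1.4]
width: 44.4
grasp_force: 30.0
```

Emit:
{"api": "servo_tool", "payload": {
  "increments": [
    [0.2, 3, 0, 0, 0, 0, -1],
    [0.4, 6, 0, 0, 0, 0, -1],
    [0.6, 9, 0, 0, 0, 0, -1],
    [0.8, 12, 0, 0, 0, 0, -1],
    [0.9, 15, 0, 0, 0, 0, -1],
    [1, 18, 0, 0, 0, 0, -1],
    [1.1, 21, 0, 0, 0, 0, -1],
    [1.2, 24, 0, 0, 0, 0, -1],
    [1.2, 27, 0, 0, 0, 0, -1],
    [1.2, 29.5, 0, 0, 0, 0, -1],
    [1.2, 31, 0, 0, 0, 0, -1],
    [1.2, 31, 0, 0, 0, 0, -1],
    [1.2, 31, -2, 0, 0, 0, -1],
    [1.2, 31, -4, 0, 0, 0, -1],
    [1.2, 31, -6, 0, 0, 0, -1],
    [1.2, 31, -8, 0, 0, 0, -1],
    [1.2, 31, -8.5, 0, 0, 0, -1],
    [1.2, 31, -8.5, 0, 0, 0, -1],
    [1.2, 31, -8.5, 0, 0, 0, -1]
  ]
}}

```text
t: 25.27
ee_pos: [513.1, 338.1, 72.7]
orientation: [2.863, 1.293, -0.0]
ft_force: [-0.6, -0.8, -0.1]
width: 44.2
grasp_force: 30.0
```

Run:
```python
from h import *
S=ctrl.get_image('scene');T=ctrl.get_image('top')
o=ctrl.get_obs(); p=o['ee_pos']; print(p,o['width'])
hs=cv2.cvtColor(S['image'],cv2.COLOR_RGB2HSV); m=(hs[...,0]>60)&(hs[...,0]<95)&(hs[...,1]>70)
x,y=proj(S,p+[0,0,72-18.2-8]); print('pred cap',x,y); yy,xx=np.mgrid[:420,:560]; k=m&(abs(xx-x)<14)&(abs(yy-y)<11); print(xx[k].mean(),yy[k].mean(),k.sum())
cv2.imwrite('pics/c11.png',cv2.cvtColor(cv2.resize(S['image'][140:220,165:255],None,fx=7,fy=7,interpolation=2),cv2.COLOR_RGB2BGR))
print(proj(S,[513.7,338.7,28.5]))
```

```text
[513.72650725 338.79937889  73.60970784] 44.23012806537058
pred cap 200.8806792556091 166.29021582934195
201.35294117647058 166.47058823529412 85
(np.float64(204.42843148723017), np.float64(192.52403203195888))
```

Emit:
{"api": "servo_tool", "payload": {
  "increments": [
    [0, 0, -0.5, 0, 0, 0, -1],
    [0, 0, -1, 0, 0, 0, -1],
    [0, 0, -1.5, 0, 0, 0, -1],
    [0, 0, -2, 0, 0, 0, -1],
    [0, 0, -2.5, 0, 0, 0, -1],
    [0, 0, -3, 0, 0, 0, -1],
    [0, 0, -3.4, 0, 0, 0, -1],
    [0, 0, -3.8, 0, 0, 0, -1],
    [0, 0, -4, 0, 0, 0, -1],
    [0, 0, -4.05, 0, 0, 0, -1],
    [0, 0, -4.05, 0, 0, 0, -1]
  ]
}}

```text
t: 26.28
ee_pos: [515.8, 341.0, 32.6]
orientation: [-2.861, -1.293, -0.011]
ft_force: [5.5, 5.7, 1.8]
width: 44.0
grasp_force: 30.0
```

Emit:
{"api": "servo_tool", "payload": {
  "increments": [
    [0.2, 0.2, 0, 0, 0, 0, -1],
    [0.2, 0.2, 0, 0, 0, 0, -1],
    [0.2, 0.2, 0, 0, 0, 0, 0.2],
    [0.2, 0.2, 0, 0, 0, 0, 0.4],
    [0.2, 0.2, 0, 0, 0, 0, 0.4],
    [0.2, 0.2, 0, 0, 0, 0, 0.4],
    [0.2, 0.2, 1, 0, 0, 0, 0.4],
    [0.2, 0.2, 3, 0, 0, 0, 0.4],
    [0.2, 0.2, 6, 0, 0, 0, 0.4],
    [0.2, 0.2, 9, 0, 0, 0, 0.4],
    [0.2, 0.2, 12, 0, 0, 0, 0.6],
    [0.2, 0.2, 15, 0, 0, 0, 0.8],
    [0.2, -3, 18, 0, 0, 0, 1],
    [0.2, -7, 20, 0, 0, 0, 1],
    [0.2, -11, 20, 0, 0, 0, 1],
    [0.2, -15, 20, 0, 0, 0, 1],
    [0.2, -19, 20, 0, 0, 0, 1],
    [0.2, -23, 20, 0, 0, 0, 1],
    [0.2, -27, 20, 0, 0, 0, 1],
    [0.2, -31, 20, 0, 0, 0, 1]
  ]
}}

```text
t: 27.95
ee_pos: [514.2, 26.8, 232.5]
orientation: [2.862, 1.294, 0.001]
ft_force: [0.6, -0.7, -0.1]
width: 87.6
grasp_force: 0.0
```

Run:
```python
from h import *
S=ctrl.get_image('scene');T=ctrl.get_image('top')
o=ctrl.get_obs(); print(o['ee_pos'],o['width'])
yy,xx=np.mgrid[:420,:560]
for d,n in((S,'S'),(T,'T')):
    hs=cv2.cvtColor(d['image'],cv2.COLOR_RGB2HSV); m=(hs[...,0]>60)&(hs[...,0]<95)&(hs[...,1]>70)
    for c,z,r in(((513.7,338.7),86.5 if n=='T' else 79.5,11),((472.7,292.1),62.5,4)):
        x,y=proj(d,[*c,z]); k=m&(abs(xx-x)<r)&(abs(yy-y)<r); print(n,'pred',x,y,'meas',xx[k].mean(),yy[k].mean(),k.sum())
cv2.imwrite('pics/c12.png',cv2.cvtColor(np.hstack([cv2.resize(S['image'][150:230,170:250],None,fx=5,fy=5,interpolation=2),cv2.resize(T['image'][165:245,130:210],None,fx=5,fy=5,interpolation=2)]),cv2.COLOR_RGB2BGR))
```

```text
[514.35232347  23.95791482 232.42719117] 87.6123402739107
S pred 202.4777982636369 178.04237773798346 meas 203.35714285714286 178.32142857142858 84
S pred 203.57396916527566 191.81957620739928 meas 204.28571428571428 191.85714285714286 7
T pred 167.53902418806004 202.2983753485973 meas 167.92753623188406 202.7826086956522 69
T pred 184.71547286386482 218.2144470657969 meas 184.4814814814815 218.59259259259258 27
```

View pics/c12.png

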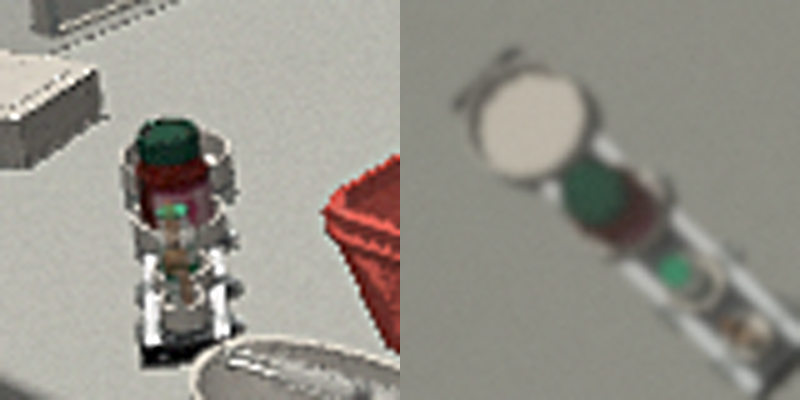

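The crop shows the tablet bottle upright in the third cup: cap at top view (167.9,202.8) against (167.5,202.3) predicted. Before the infusion bottle, I check the pump dispenser's clearance and refine the bottle's position.

Run:
```python
from h import *
np.set_printoptions(precision=1,suppress=True)
S=ctrl.get_image('scene');T=ctrl.get_image('top')
print('pump base S',at(S,470,262,10),'T body',at(T,435,163,0), [at(T,441,152,z) for z in(150,200)],[at(S,482,195,z) for z in(150,200)], 'spout',at(T,453,158,180))
g=T['image'].astype(float).mean(2); 
for d,b,n in((T,(400,184,413,197),'T'),(S,(408,214,424,232),'S')):
    im=d['image'].astype(int); x0,y0,x1,y1=b; c=im[y0:y1,x0:x1].mean(2).astype(int); print(n); print(c)
o=ctrl.get_obs(); print(o['ee_pos'])
```

```text
pump base S [ 662.2 -438.5] T body [ 680.4 -466.4] [array([ 660.7, -425.5]), array([ 641.7, -405. ])] [array([ 746.6, -413.8]), array([ 643.8, -431.6])] spout [ 633.2 -444. ]
T
[[135 137 137 136 135 136 137 136 137 136 138 135 136]
 [138 141 143 141 140 142 144 142 138 135 136 135 134]
 [144 144 146 149 151 156 158 154 148 141 138 135 135]
 [146 148 153 160 167 170 169 166 157 147 138 135 135]
 [148 151 162 172 175 176 174 174 166 153 142 135 134]
 [150 156 173 180 180 179 176 175 171 158 145 137 134]
 [151 157 174 184 183 180 178 176 172 159 146 137 135]
 [149 152 171 181 185 182 177 175 171 160 146 140 136]
 [145 145 159 174 179 179 175 170 164 154 142 138 134]
 [143 143 145 157 163 168 165 158 151 144 139 136 135]
 [142 147 142 142 144 149 148 143 141 141 137 136 136]
 [141 143 143 141 140 137 140 139 140 139 136 136 134]
 [143 144 145 144 143 142 143 144 143 140 137 137 136]]
S
[[177 182 177 176 177 180 174 177 180 178 176 180 178 178 179 182]
 [179 180 180 177 179 176 180 178 178 177 174 178 176 181 181 178]
 [179 174 175 176 175 177 179 174 178 177 179 178 177 174 174 181]
 [18
[... 321 characters left out ...]
 176 176]
 [183 226 221 132 104 140 136 126 145 147 135 110 119 131 201 175]
 [127 224 224 198 135 141 141 137 115 138 134 131 130 152 209 189]
 [129 158 241 231 241 197 160 134 119 143 124 133 180 217 210 174]
 [156  75 117 206 240 228 232 238 246 238 240 223 217 217 226 145]
 [157  77  88 103 112 166 208 242 239 235 232 231 222 126 116 179]
 [144  84  97 101  97  97 103 101  92  94  97  98  93  98 193 181]
 [179 113  96 100 105 104 103  96  96  98  96 102  96 126 184 182]
 [185 185 120 107 104 110 105 107 109 106 106 102 100 147 183 179]
 [181 181 183 157 117 107 109 116 115 116 108 107 149 188 181 173]
 [174 181 182 181 186 185 162 161 135 140 168 190 185 176 174 171]]
[514.7  27.8 232.3]
```

Emit:
{"api": "servo_tool", "payload": {
  "increments": [
    [0.5, -3, 0, 0, 0, 0, 1],
    [1, -6, 0, 0, 0, 0, 1],
    [1.5, -9, 0, 0, 0, 0, 1],
    [2, -12, 0, 0, 0, 0, 1],
    [2.5, -15, 0, 0, 0, 0, 1],
    [3, -18, 0, 0, 0, 0, 1],
    [3.5, -21, 0, 0, 0, 0, 1],
    [4, -24, 0, 0, 0, 0, 1],
    [4, -27, 0, 0, 0, 0, 1],
    [4, -30, 0, 0, 0, 0, 1],
    [4, -33, 0, 0, 0, 0, 1],
    [4, -35, 0, 0, 0, 0, 1],
    [4, -35.4, 0, 0, 0, 0, 1],
    [4, -35.4, 0, 0, 0, 0, 1],
    [4, -35.4, -2, 0, 0, 0, 1],
    [4, -35.4, -4, 0, 0, 0, 1],
    [4, -35.4, -6, 0, 0, 0, 1],
    [4, -35.4, -6, 0, 0, 0, 1],
    [4, -35.4, -6, 0, 0, 0, 1]
  ]
}}

```text
t: 29.73
ee_pos: [554.7, -323.0, 171.1]
orientation: [-2.859, -1.296, 0.002]
ft_force: [0.8, -1.1, 0.0]
width: 87.7
grasp_force: 0.0
```

Emit:
{"api": "servo_tool", "payload": {
  "increments": [
    [0, -0.15, -1.5, 0, 0, 0, 1],
    [0, -0.15, -3, 0, 0, 0, 1],
    [0, -0.15, -4.5, 0, 0, 0, 1],
    [0, -0.15, -6, 0, 0, 0, 1],
    [0, -0.15, -7.5, 0, 0, 0, 1],
    [0, -0.15, -9, 0, 0, 0, 1],
    [0, -0.15, -10, 0, 0, 0, 1],
    [0, -0.15, -10.4, 0, 0, 0, 1],
    [0, -0.15, -10.4, 0, 0, 0, 1],
    [0, -0.15, -10.4, 0, 0, 0, 1]
  ]
}}

```text
t: 30.57
ee_pos: [555.5, -326.9, 68.7]
orientation: [2.862, 1.294, 0.001]
ft_force: [0.1, 0.0, 0.7]
width: 87.3
grasp_force: 0.0
```

Emit:
{"api": "servo_tool", "payload": {
  "increments": [
    [0, 0, 0, 0, 0, 0, 0.8],
    [0, 0, 0, 0, 0, 0, 0.65],
    [0, 0, 0, 0, 0, 0, 0.5],
    [0, 0, 0, 0, 0, 0, 0.4],
    [0, 0, 0, 0, 0, 0, 0.3],
    [0, 0, 0, 0, 0, 0, 0.2],
    [0, 0, 0, 0, 0, 0, 0],
    [0, 0, 0, 0, 0, 0, -0.5],
    [0, 0, 0, 0, 0, 0, -1],
    [0, 0, 0, 0, 0, 0, -1],
    [0, 0, 0, 0, 0, 0, -1],
    [0, 0, 0, 0, 0, 0, -1]
  ]
}}

```text
t: 31.57
ee_pos: [554.6, -326.7, 67.5]
orientation: [-2.862, -1.294, 0.0]
ft_force: [-0.5, -0.4, -0.9]
width: 46.6
grasp_force: 28.0
```

The opening reads 46.6 mm, a little under the 51 mm body. I lift 1 cm as a test.

Emit:
{"api": "servo_tool", "payload": {
  "increments": [
    [0, 0, 0.3, 0, 0, 0, -1],
    [0, 0, 0.6, 0, 0, 0, -1],
    [0, 0, 1, 0, 0, 0, -1],
    [0, 0, 1, 0, 0, 0, -1],
    [0, 0, 1, 0, 0, 0, -1]
  ]
}}

```text
t: 31.98
ee_pos: [555.1, -327.0, 78.2]
orientation: [2.862, 1.294, 0.001]
ft_force: [0.2, 0.6, -2.1]
width: 46.6
grasp_force: 27.8
```

Run:
```python
from h import *
S=ctrl.get_image('scene');o=ctrl.get_obs();print(o['ee_pos'],o['width'],o['ft_force'],o['moment'],o['grasp_force'])
p=o['ee_pos']
for z in(0,10,84,95,143): print(z,proj(S,[p[0],p[1],z]))
cv2.imwrite('pics/c13.png',cv2.cvtColor(cv2.resize(S['image'][190:300,360:470],None,fx=5,fy=5,interpolation=2),cv2.COLOR_RGB2BGR))
```

```text
[ 554.93221198 -326.93475309   77.90008482] 46.394526778996365 [-0.6923877   0.89144429 -2.06568584] [-0.0774501   0.07527073 -0.04789364] 27.7707492839545
0 (np.float64(407.60186526574955), np.float64(270.56862284133706))
10 (np.float64(408.1377578172404), np.float64(267.27121506470576))
84 (np.float64(412.2794400984201), np.float64(241.78697326230642))
95 (np.float64(412.92291858246097), np.float64(237.82757701492784))
143 (np.float64(415.82121238955017), np.float64(219.99404581194506))
```

View pics/c13.png

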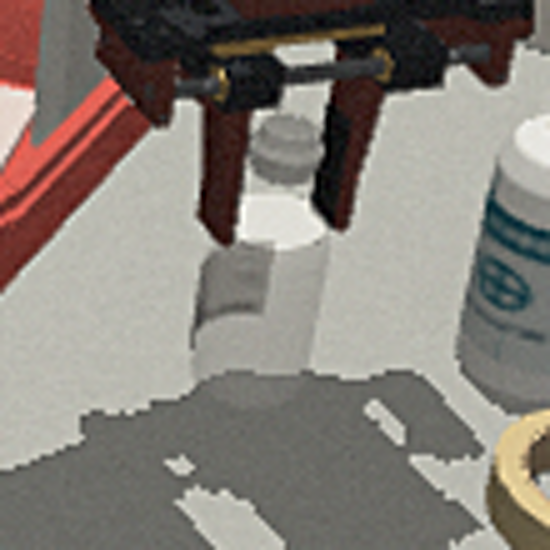

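The crop shows the bottle upright, but the finger ends at (405–430, 237) hold only the shoulder edge, and the 27.8 N reading hints at a sloping contact. I'll set it down and regrip 4 mm lower, as low as the cap allows.

Emit:
{"api": "servo_tool", "payload": {
  "increments": [
    [0, 0, -0.4, 0, 0, 0, -1],
    [0, 0, -0.8, 0, 0, 0, -1],
    [0, 0, -1, 0, 0, 0, -1],
    [0, 0, -1, 0, 0, 0, -1],
    [0, 0, -1, 0, 0, 0, 0.3],
    [0, 0, -1, 0, 0, 0, 0.5],
    [0, 0, -1, 0, 0, 0, 0.5],
    [0, 0, -1, 0, 0, 0, 0.5],
    [0, 0, -1.2, 0, 0, 0, 0.5],
    [0, 0, -1.3, 0, 0, 0, 0.5],
    [0, 0, -1.4, 0, 0, 0, 0.5],
    [0, 0, -1.4, 0, 0, 0, 0.5]
  ]
}}

```text
t: 33.03
ee_pos: [554.6, -326.7, 63.3]
orientation: [-2.862, -1.294, 0.0]
ft_force: [0.3, -0.6, 1.1]
width: 66.0
grasp_force: 0.0
```

Emit:
{"api": "servo_tool", "payload": {
  "increments": [
    [0, 0, 0, 0, 0, 0, 0.4],
    [0, 0, 0, 0, 0, 0, 0.3],
    [0, 0, 0, 0, 0, 0, 0.2],
    [0, 0, 0, 0, 0, 0, 0],
    [0, 0, 0, 0, 0, 0, -0.5],
    [0, 0, 0, 0, 0, 0, -1],
    [0, 0, 0, 0, 0, 0, -1],
    [0, 0, 0, 0, 0, 0, -1],
    [0, 0, 0, 0, 0, 0, -1]
  ]
}}

```text
t: 33.78
ee_pos: [554.7, -326.8, 63.6]
orientation: [-2.863, -1.294, 0.0]
ft_force: [-0.2, 0.7, -2.3]
width: 49.0
grasp_force: 27.9
```

Emit:
{"api": "servo_tool", "payload": {
  "increments": [
    [0, 0, 0, 0, 0, 0, 0.3],
    [0, 0, 0, 0, 0, 0, 0.5],
    [0, 0, 0, 0, 0, 0, 0.5],
    [0, 0, 0, 0, 0, 0, 0.5],
    [0, 0, -0.1, 0, 0, 0, 0.5],
    [0, 0, -0.2, 0, 0, 0, 0.5],
    [0, 0, -0.2, 0, 0, 0, 0.5]
  ]
}}

```text
t: 34.37
ee_pos: [554.7, -326.8, 61.4]
orientation: [-2.863, -1.294, 0.0]
ft_force: [0.8, 0.8, -0.6]
width: 65.8
grasp_force: 0.0
```

Emit:
{"api": "servo_tool", "payload": {
  "increments": [
    [0, 0, -0.1, 0, 0, 0, 0.5],
    [0, 0, -0.2, 0, 0, 0, 0.5],
    [0, 0, -0.2, 0, 0, 0, 0.5]
  ]
}}

```text
t: 34.62
ee_pos: [554.7, -326.7, 59.4]
orientation: [-2.862, -1.294, 0.0]
ft_force: [-0.2, -0.4, -1.2]
width: 65.6
grasp_force: 0.0
```

No contact, so there is more room than stated. I continue in small steps.

Emit:
{"api": "servo_tool", "payload": {
  "increments": [
    [0, 0, -0.1, 0, 0, 0, 0.5],
    [0, 0, -0.2, 0, 0, 0, 0.5],
    [0, 0, -0.2, 0, 0, 0, 0.5]
  ]
}}

```text
t: 34.87
ee_pos: [554.7, -326.8, 57.4]
orientation: [-2.862, -1.294, 0.0]
ft_force: [-0.2, -0.2, -0.6]
width: 66.2
grasp_force: 0.0
```

Emit:
{"api": "servo_tool", "payload": {
  "increments": [
    [0, 0, -0.1, 0, 0, 0, 0.5],
    [0, 0, -0.2, 0, 0, 0, 0.5],
    [0, 0, -0.2, 0, 0, 0, 0.5]
  ]
}}

```text
t: 35.12
ee_pos: [554.7, -326.8, 55.5]
orientation: [-2.862, -1.294, 0.0]
ft_force: [0.8, -0.3, -0.7]
width: 66.1
grasp_force: 0.0
```

Emit:
{"api": "servo_tool", "payload": {
  "increments": [
    [0, 0, 0, 0, 0, 0, 0.4],
    [0, 0, 0, 0, 0, 0, 0.3],
    [0, 0, 0, 0, 0, 0, 0.2],
    [0, 0, 0, 0, 0, 0, 0],
    [0, 0, 0, 0, 0, 0, -0.5],
    [0, 0, 0, 0, 0, 0, -1],
    [0, 0, 0, 0, 0, 0, -1],
    [0, 0, 0, 0, 0, 0, -1],
    [0, 0, 0, 0, 0, 0, -1]
  ]
}}

```text
t: 35.87
ee_pos: [554.7, -326.8, 55.7]
orientation: [-2.863, -1.294, 0.0]
ft_force: [-0.9, 1.2, 1.0]
width: 54.0
grasp_force: 30.0
```

Solid grip on the body (54 mm, 30 N). I lift and carry.

Emit:
{"api": "servo_tool", "payload": {
  "increments": [
    [0, 0, 0.5, 0, 0, 0, -1],
    [0, 0, 2, 0, 0, 0, -1],
    [0, 0, 4, 0, 0, 0, -1],
    [0, 0, 6.5, 0, 0, 0, -1],
    [0, 0, 9, 0, 0, 0, -1],
    [0, 0, 11.5, 0, 0, 0, -1],
    [0, 1, 13, 0, 0, 0, -1],
    [0, 3, 13, 0, 0, 0, -1],
    [0, 6, 13, 0, 0, 0, -1],
    [0, 9, 13, 0, 0, 0, -1],
    [0, 12, 13, 0, 0, 0, -1],
    [0, 15, 13, 0, 0, 0, -1],
    [0, 18, 13, 0, 0, 0, -1],
    [0, 21, 13, 0, 0, 0, -1],
    [0, 24, 13, 0, 0, 0, -1],
    [0, 27, 13, 0, 0, 0, -1],
    [0, 30, 13, 0, 0, 0, -1],
    [0, 33, 13, 0, 0, 0, -1],
    [0, 36, 13, 0, 0, 0, -1],
    [0, 38, 13, 0, 0, 0, -1]
  ]
}}

```text
t: 37.53
ee_pos: [553.9, 56.1, 185.5]
orientation: [-2.861, -1.295, 0.0]
ft_force: [-0.4, -0.2, -1.6]
width: 54.0
grasp_force: 30.0
```

Emit:
{"api": "servo_tool", "payload": {
  "increments": [
    [0.1, 3, 0, 0, 0, 0, -1],
    [0.2, 6, 0, 0, 0, 0, -1],
    [0.3, 9, 0, 0, 0, 0, -1],
    [0.4, 12, 0, 0, 0, 0, -1],
    [0.5, 15, 0, 0, 0, 0, -1],
    [0.6, 18, 0, 0, 0, 0, -1],
    [0.8, 21, 0, 0, 0, 0, -1],
    [1, 24, 0, 0, 0, 0, -1],
    [1.1, 27, 0, 0, 0, 0, -1],
    [1.2, 30, 0, 0, 0, 0, -1],
    [1.2, 32.5, 0, 0, 0, 0, -1],
    [1.2, 34, 0, 0, 0, 0, -1],
    [1.2, 34.6, 0, 0, 0, 0, -1],
    [1.2, 34.6, -2, 0, 0, 0, -1],
    [1.2, 34.6, -4, 0, 0, 0, -1],
    [1.2, 34.6, -6, 0, 0, 0, -1],
    [1.2, 34.6, -7, 0, 0, 0, -1],
    [1.2, 34.6, -7, 0, 0, 0, -1],
    [1.2, 34.6, -7, 0, 0, 0, -1]
  ]
}}

```text
t: 39.12
ee_pos: [566.7, 398.4, 115.5]
orientation: [2.863, 1.293, -0.002]
ft_force: [-0.0, 0.2, -1.5]
width: 53.9
grasp_force: 30.0
```

Run:
```python
from h import *
np.set_printoptions(precision=1,suppress=True)
S=ctrl.get_image('scene');o=ctrl.get_obs();p=o['ee_pos'];print(p,o['width'],o['ft_force'])
print('pred captop',proj(S,p+[0,0,143-55.7]),'foot',proj(S,p-[0,0,55.7]))
x,y=map(int,proj(S,p+[0,0,143-55.7]));print(x,y);print(S['image'][y-8:y+9,x-9:x+12].mean(2).astype(int))
```

```text
[567.4 399.  116.5] 53.89438272404178 [-0.2  0.5 -0.9]
pred captop (np.float64(197.29609285708383), np.float64(131.34429725093906)) foot (np.float64(202.82812689072026), np.float64(172.84826441962508))
197 131
[[111 107 106  97 102 105 101 102 103  95   5   8  29  29  41  54  59  64
   41  14  24]
 [ 37  38  39  60  73  56  59  67  54  70  52  61  53  38  52  42  35  43
   57  21  12]
 [ 52  44  45  36  49  37  40  40  37  49  45  38  41  39  31  36  15  37
  110  15  21]
 [ 41  42  30  25  18  34 107 106 101 101 105 107 107 105 106 106 110 113
  104   2  15]
 [ 49 114 104 105 109 101 101 101 100  95  97  98  95  97  97 100  96 100
  103   7  16]
 [ 33 103  99 103  97  97  94  94  94  98  99  98  98  97  95 102 100  99
  102  12  33]
 [ 40 103 100  97  94  97  94  99  96  97  92  89 100 100  94  99 101  98
  102  24  32]
 [ 45 103 103  95  99  90  98  91 100  95  57  60 100  97  94  94  99  99
  103 110  25]
 [ 40 107 101  98  95  96  91  71 139 136 141 139 141 138  94  96  98  98
  105  98  24]
 [ 42 104 102  95 100  96 100 136 143 138 146 138 120  94  41  97  96 100
   96   0  31]
 [ 34  30 103  96  92  91 102 119 122 122 122 111 114 109  89  85  95  92
   96  21  28]
 [ 23  37 104  97  94  98 135 122 119 113 114 115 117 121 128 134  92  95
  101 107  12]
 [ 34  32 107  99  93  97 135 138 137 138 141 137 137 140 115  83  92  96
   99  98  32]
 [ 36  37 104 101  95  88  75 106 113 118 108 106 101 106  90  88  98  98
   97 103  27]
 [ 35  16  17 103  98  92  96 106  97  98  97  92 101  95  98  93  96  96
  101 100  15]
 [ 25  32  26  99  97  93  99 105 106 108 108 105 104  95  98  67  97  99
   95 106  12]
 [ 37  30  29 106 102  96  86  39  74 111 107 103 107  41  94  99  94  95
   96 105  20]]
```

The cap top measures (198.5,131.5) against (197.3,131.3) predicted, the usual 1 px offset, so it is centred. I lower it.

Emit:
{"api": "servo_tool", "payload": {
  "increments": [
    [0, 0, -0.5, 0, 0, 0, -1],
    [0, 0, -1, 0, 0, 0, -1],
    [0, 0, -1.5, 0, 0, 0, -1],
    [0, 0, -2, 0, 0, 0, -1],
    [0, 0, -2.5, 0, 0, 0, -1],
    [0, 0, -3, 0, 0, 0, -1],
    [0, 0, -3.5, 0, 0, 0, -1],
    [0, 0, -4, 0, 0, 0, -1],
    [0, 0, -4.3, 0, 0, 0, -1],
    [0, 0, -4.6, 0, 0, 0, -1],
    [0, 0, -4.6, 0, 0, 0, -1],
    [0, 0, -4.6, 0, 0, 0, -1]
  ]
}}

```text
t: 40.17
ee_pos: [567.0, 399.5, 70.2]
orientation: [-2.862, -1.294, -0.001]
ft_force: [-2.2, 0.3, 3.1]
width: 53.8
grasp_force: 30.0
```

Emit:
{"api": "servo_tool", "payload": {
  "increments": [
    [0, 0, 0, 0, 0, 0, 0.35],
    [0, 0, 0, 0, 0, 0, 0.5],
    [0, 0, 0, 0, 0, 0, 0.65],
    [0, 0, 0, 0, 0, 0, 0.7],
    [0, 0, 0, 0, 0, 0, 0.7],
    [0, 0, 0.5, 0, 0, 0, 0.7],
    [0, 0, 2, 0, 0, 0, 0.7],
    [0, 0, 4, 0, 0, 0, 0.7],
    [0, 0, 7, 0, 0, 0, 0.7],
    [0, 0, 10, 0, 0, 0, 0.7],
    [0, 0, 13, 0, 0, 0, 0.7],
    [0, 0, 16, 0, 0, 0, 0.7],
    [0, 0, 19, 0, 0, 0, 0.7],
    [0, -4, 20, 0, 0, 0, 0.7],
    [0, -8, 20, 0, 0, 0, 0.7],
    [0, -12, 20, 0, 0, 0, 0.7],
    [0, -16, 20, 0, 0, 0, 0.7],
    [0, -20, 20, 0, 0, 0, 0.7],
    [0, -24, 20, 0, 0, 0, 0.7],
    [0, -26, 20, 0, 0, 0, 0.7]
  ]
}}

```text
t: 41.83
ee_pos: [566.5, 135.4, 271.4]
orientation: [2.863, 1.291, 0.002]
ft_force: [0.6, -0.1, 0.2]
width: 74.9
grasp_force: 0.0
```

Emit:
{"api": "servo_tool", "payload": {
  "increments": [
    [0, -4, 0, 0, 0, 0, 0.7],
    [0, -8, 0, 0, 0, 0, 0.7],
    [0, -12, 0, 0, 0, 0, 0.7],
    [0, -12, 0, 0, 0, 0, 0.7],
    [0, -12, 0, 0, 0, 0, 0.7],
    [0, -12, 0, 0, 0, 0, 0.7]
  ]
}}

```text
t: 42.33
ee_pos: [567.0, 19.4, 270.7]
orientation: [2.863, 1.293, 0.002]
ft_force: [0.2, -0.6, -0.2]
width: 74.8
grasp_force: 0.0
```

Run:
```python
from h import *
np.set_printoptions(linewidth=200)
S=ctrl.get_image('scene');T=ctrl.get_image('top')
yy,xx=np.mgrid[:420,:560]
for d,n in((S,'S'),(T,'T')):
    hs=cv2.cvtColor(d['image'],cv2.COLOR_RGB2HSV); m=(hs[...,0]>60)&(hs[...,0]<95)&(hs[...,1]>70)
    for c,z,r in(((513.7,338.7),86.5 if n=='T' else 79.5,11),((472.7,292.1),62.5,4)):
        x,y=proj(d,[*c,z]); k=m&(abs(xx-x)<r)&(abs(yy-y)<r); print(n,'pred',x,y,'meas',xx[k].mean(),yy[k].mean(),k.sum())
    x,y=proj(d,[566.5,398.8,157.5]); print(n,'inf cap',x,y); x,y=int(x),int(y); print(x-8,y-8); print(d['image'][y-8:y+9,x-8:x+9].mean(2).astype(int))
```

```text
S pred 202.4777982636369 178.04237773798346 meas 203.15853658536585 178.32926829268294 82
S pred 203.57396916527566 191.81957620739928 meas 204.28571428571428 191.85714285714286 7
S inf cap 198.9850443439685 145.38694543900831
190 137
[[ 98  99  96  96  98  95  96  98  96  99  99 101 103  97  96  98 102]
 [ 92  99 100  94  96  94 101 100 100 100  97  99  99  92 103  98 101]
 [ 95  97  98  96  98  99  99  98  97 101  97  99  98  97  99 100 100]
 [ 96  98 101  96  99 101  95  99  98 101  97 103  98  97  94  96  99]
 [100  96  99  98  99  99  96  97  96 100  99  99  98  98 101 100  97]
 [102  95  94 103  99  98  99  98  93  93  91  93  92  99  97  98  99]
 [100 100  94  95  92  98  99  87  92 113 107 106  94  96  97  95  98]
 [ 99 100 102  96  98  94  98 111 146 253 252 250 195  78  92  99  99]
 [ 97  99  96 101  95  94 149 255 250 243 240 248 255  53 103 128 151]
 [ 98  98  96  98  98  86  99 205 217 216 207 141 104 108 182 133 102]
 [ 95  95 100 100  94 109 161 139 105 130 121 103 135 130 216 110 131]
 [ 97  96  96  95 102 194 251 180 124 136 130 153 254 217 234  50 164]
 [ 96  98  96
[... 1071 characters left out ...]
136 139 147 160 169 173 172 173 171 162 149 138 143 144 143]
 [137 136 136 139 152 166 174 176 177 176 175 169 150 136 136 136 130]
 [135 137 136 142 153 168 174 176 178 181 180 170 153 135 134 129 120]
 [135 135 136 142 156 168 176 176 179 182 179 168 149 133 134 126 116]
 [135 136 136 144 156 166 173 173 176 177 170 156 138 132 134 125 115]
 [135 137 137 140 150 157 159 162 162 160 151 139 131 132 129 121 113]
 [135 136 134 136 142 145 147 147 147 142 134 129 131 131 124 113 114]
 [136 136 134 136 137 140 144 142 140 136 133 129 129 121 114 114 120]
 [135 137 138 137 136 137 141 142 143 136 130 126 119 114 115 119 130]
 [135 136 137 135 135 136 139 142 145 139 128 118 117 118 121 129 143]]
```

All four sit within about 1 px of prediction and upright, so I hand the job in.

```bash
python3 -c "
from workcell import ctrl
print(ctrl.close_job())"
```

```text
the job is handed in; nothing more can be done
None
```

All four containers were stood in their cups, the ampoule in the smallest up to the infusion bottle in the largest, with none tipped, and the job was handed in at about 42 s; the hand-in returned no verdict, but my last camera checks had each one upright and within about 1 px (roughly 3 mm) of its cup's centre.

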